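# Bolt down the lid of a print case

## Robot

A 6-joint arm with a two-finger parallel gripper is mounted at the origin on the work surface. World frame = base frame: x ahead of the robot, y to its left, z up, the work surface at z = 0. Lengths are in m, angles in rad, forces in N, time in s.
With the tool pointing down it reaches from about 0.275 to 1 m from the base axis. Payload 8.4 kg.
Tool frame: the origin (TCP) lies on the front face of the gripper's body, between the roots of the fingers; the fingertips stand 73 mm ahead of it and the grasp point (between the pads) lies 54 mm ahead of it (r.tcp_to_grasp is the distance from the TCP to the grasp point, in m); z points along the fingers, y is the line along which they close (so a half turn about z gives the same grasp; the last joint's range is limited). The gripper opens to 85 mm and grips with 20 to 120 N. Pads are 22 mm wide; open, the fingers measure 114 mm over their backs; the gripper's body (76 mm by 85 mm) begins 54 mm behind the grasp point. The pads swing forward as they close: fully open they stand 13 mm farther back than shut.
Start: joints at [1.191, 0.353, 1.633, -0, 1.155, -0.002], TCP at [0.231, 0.581, 0.304] pointing down, gripper open.
Joint ranges: [-2.63, 2.63], [-0.92, 2.1], [0.06, 2.66], [-1.3, 4.44], [0, 2.69], [-3.02, 3.02]. Speed limits (rad/s): [2.22, 2.22, 2.79, 3.14, 3.14, 3.14].

## Interface

Orientations are given as a unit quaternion [w, x, y, z].
In Python, from workcell import r, ik, state, imaging gives the robot as it stands. Calls block until the motion is done:
- r.move_ptp(position, orientation): joint-space move of the TCP to a pose.
- r.servo_line(position, attitude=None, rate=0.15): straight line of the TCP; attitude=None keeps the orientation; rate is the mean speed in m/s.
- r.goto_joints(angles): joint-space move.
- r.move_gripper(opening): finger opening in m; the grip force is fixed at half the most; returns when the fingers have stopped.
- r.wait(seconds).
- ik(position, orientation): joint angles nearest the present ones, or None.
- state(): the state.
- imaging.snapshot(name): name is "scene" or "top" or "wrist"; returns the picture (400x640x3 uint8, red, green, blue); there is no depth.
- imaging.get_calibration(name): a dict with "intrinsics" (3x3 intrinsics, pixels), "R" (3x3) and "t" (3): a world point X has camera coordinates R X + t; the wrist camera has in their place "mount" (4x4, takes a point from camera to tool coordinates, whose origin is the TCP and whose axes are the flange's). Camera axes: x right, y down, z forward; pixel columns grow to the right and rows downward; lengths in m; the calibration is good to about 2 mm. The wrist camera is an equidistant fisheye: a pixel r from the principal point sees the ray r / f radians off the axis. A picture is of the moment at which its call begins: read the wrist's pose just before it. get_calibration takes no time and is no camera call.
A pose or a line that the arm cannot do raises r.MotionError and nothing moves.
- r.close_job(): hands the job in; it is judged then, once.
The state is a dict: "clock": time; "joint_positions": joint angles; "dq": joint speeds; "joint_torque": joint torques, N m; "tcp_pos": TCP position; "orientation": TCP orientation; "ft_force": force on the tool from outside, world axes, zero at the start; "ft_torque": the same for the moment, N m; "opening": finger opening in m; "grasp_force": force on a finger pad.
Only numpy, scipy, OpenCV 4.12 (cv2) and the standard library are available. Lean on these libraries where they do the work, as an engineer would, in place of code of your own. Each camera call takes 0.05 s, during which the arm holds its last target. There are 200 camera calls.

## Task

The lid of the wooden print case on the bench is shut; bolt it for carrying. Slide the barrel bolt across by its handle until it meets its rubber stop, then turn the handle down all the way into the notch beside the stop and let go of it. Feel your way slowly and do not force the handle against the rail or the stop, and leave the weight, the jar and the folding tool undisturbed.

Things in the scene. Friction and masses are not known exactly. Their poses are not given: they have to be found in the camera images.
- case: Fixed low wooden case, 260 (x) x 340 (y) x 90 mm high, with a flat lid let in flush with its top. Origin: centre of its underside; z up.
- guide: Fixed steel backing plate of the bolt on the case's lid, with a keeper staple at its +y end and the gate (see gate_mid). Origin: on the lid's surface, 90 mm above the bench, straight below the bolt's axis; z up. The axis runs along y at x = 0, 22 mm above the origin; +y is the way the bolt slides shut.
- barrel: The two fixed steel straps in which the rod runs (tops 35 mm above the lid, at guide y = -58 and +56 mm), with the rod and handle they carry. Same origin and axes as the guide.
- bolt (a joint): Slide of the rod along the guide's +y, m: 0 drawn back (where it starts, up to 0.012), physical end 0.080. The handle meets the rubber stop somewhere from 0.036 to 0.064 and is then in line with the notch, with 2.5 mm of play back to -y. The rubber is thin and hard (gives under 1 mm): come up to it slowly. Takes about 4 N to slide; stays where left.
- handle (a joint): Angle of the handle about the bolt's axis, rad: 0 straight up, grows as it turns down to the guide's -x side, ends at 1.25 (lowest, only in the notch). Over the rail it goes down only to about 0.38. Starts at -0.2 to 0.3. Takes about 2 N at the ball to turn; stays where left.
- ball (a point): Centre of the 20 mm steel ball on the end of the handle, 60 mm from the bolt's axis, on a 10 mm round stem. It can be pinched from above, fingers on its two sides along the guide's y, and then turns between them. In the guide's frame: x = -0.060 sin(handle), y = -0.030 + bolt, z = 0.022 + 0.060 cos(handle), in m.
- weight: Loose dark steel weight, 70 x 50 x 32 mm, 0.8 kg, lying on the lid near the hinged end (-y). Origin: centre of its underside. Leave alone.
- jar: Loose paste jar, 60 mm in diameter, 75 mm high, on the bench beside the case. Origin: centre of its underside. Leave alone.
- folder: Loose white flat folding tool, 162 x 24 x 6 mm, on the bench beside the case. Origin: underside, 75 mm from its square end. Leave alone.
- gate_mid (a point): Middle of where the notch may be. Gate: a rail at guide x -12 to -22 mm, top 38 mm above the lid; at its +y end a notch 12.5 mm wide; then a rubber-faced stop bridging the rod, top 42 mm up. It sits up to 14 mm either way along y (unmeasured: feel for it). It bends, failing the task, if the handle presses on it with over 25 N; by leverage 10 N on the ball is 25 N on the rail.

How it is judged:
On the way:
1. the bolt is slid across, through the keeper, with its handle still up (value of joint bolt above 0.031 m and value of joint handle below 0.6 rad), for 0.05 s.
At the end, for the whole second after the job is handed in: The bolt is slid across (slide joint above 0.031 m) with its handle turned down in the notch (handle joint above 1.0 rad of 1.25), at rest and released (value of joint bolt above 0.031 m and value of joint handle above 1 rad and velocity of joint handle between -0.05 and 0.05 rad/s and velocity of joint bolt between -0.01 and 0.01 m/s); the robot touches nothing.
It fails at once if the handle is forced against the rail, notch or stop with more than 25 N (contact force between barrel and guide above 25 N).
It fails at once if the weight, the jar or the folding tool is moved by more than 15 mm (distance of any of weight, jar, folder from where it was at the start of the episode above 0.015 m).
It also fails if it takes over 40 s, if anything falls off the work surface, if the arm or the gripper's body presses on something with over 40 N, if the wrist force passes 120 N, or if a joint passes its speed limit or range.

## Working session

There is one attempt and no reset: what is moved stays moved. The work goes in short steps, each a Python script; the robot and the scene stay as the last script left them, time stands still between calls to the robot, and variables do not carry over. Pictures are saved under pics/ and viewed, at most 10 in all, crops included, and the job is handed in when it is done.

```bash
mkdir -p pics
python3 - <<'E'
from workcell import r, ik, state, imaging
import cv2, numpy as np
for n in ["scene","top"]:
    im=imaging.snapshot(n); cv2.imwrite(f"pics/{n}0.png",im[:,:,::-1])
    c=imaging.get_calibration(n); print(n,c["intrinsics"],c["R"],c["t"])
print(state())
E
```

```text
scene [[472.13146499   0.         319.15195966]
 [  0.         472.13146499 192.99028577]
 [  0.           0.           1.        ]] [[-0.59165282  0.80619136  0.00155595]
 [ 0.46285138  0.34125927 -0.81811412]
 [-0.66008752 -0.48331935 -0.5750538 ]] [ 0.31756649 -0.15361018  1.54307094]
top [[392.43078298   0.         324.32685857]
 [  0.         392.43078298 206.0007487 ]
 [  0.           0.           1.        ]] [[-1.77910121e-03 -9.99912155e-01  1.31345949e-02]
 [-9.81058906e-01 -7.98943077e-04 -1.93707990e-01]
 [ 1.93701468e-01 -1.32304374e-02 -9.80971303e-01]] [0.03617347 0.5520561  0.84102147]
{'clock': 0.1, 'joint_positions': array([ 1.19056868e+00,  3.53567617e-01,  1.63404013e+00,  2.32589181e-05,
        1.15518467e+00, -2.40761045e-03]), 'dq': array([ 0.00082513, -0.00176921, -0.00260932,  0.00140276, -0.00026831,
       -0.00257845]), 'joint_torque': array([-6.00999647e-05, -6.06354189e+01, -3.42816210e+01, -2.56600595e-05,
        3.89837383e-03,  2.16051416e-05]), 'tcp_pos': array([0.23043879, 0.58062014, 0.30325214]), 'orientation': array([-1.24511585e-04,  1.87793001e-01,  9.82208445e-01, -5.86913699e-04]), 'ft_force': array([-0.02236564, -0.58013422,  0.27132866]), 'ft_torque': array([0.00501255, 0.00478076, 0.0268482 ]), 'grasp_force': 0.0, 'opening': 0.08518173155781818}
```

View pics/top0.png

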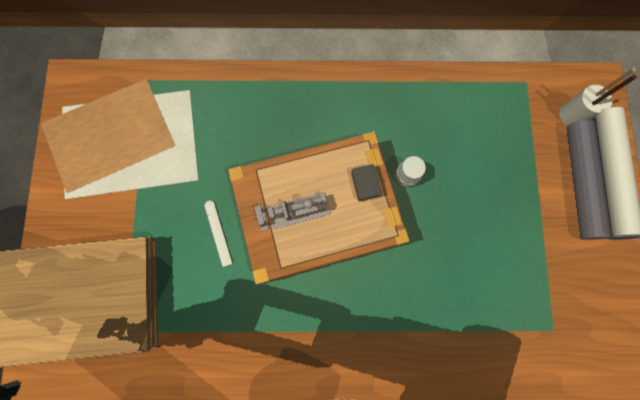

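View pics/scene0.png

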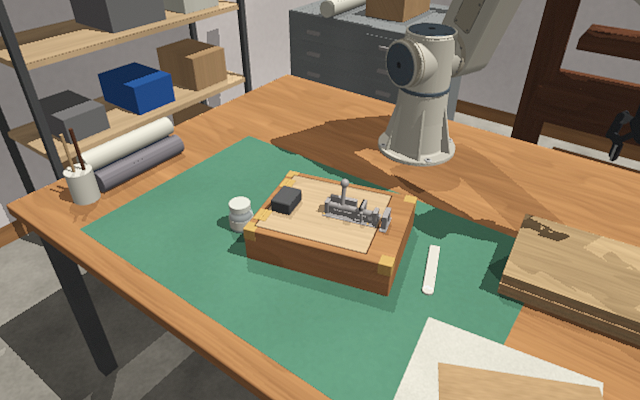

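The top view shows the case (corners about (376,133), (407,241), (255,282), (230,170)), with the bolt along (258,215)–(330,203) and the weight at (367,182). The scene view shows the ball at about (345,183). Next I'll zoom in on both.

```bash
cat > h.py <<'E'
import numpy as np, cv2
from workcell import r, ik, state, imaging
def ray(n,uv):
    c=imaging.get_calibration(n); R=np.array(c["R"]);t=np.array(c["t"])
    d=R.T@np.linalg.solve(c["intrinsics"],[uv[0],uv[1],1.]); return -R.T@t, d/np.linalg.norm(d)
def plane(n,uv,z):
    o,d=ray(n,uv); return o+d*(z-o[2])/d[2]
def tri(a,b):
    (o1,d1),(o2,d2)=ray(*a),ray(*b)
    s=np.linalg.lstsq(np.c_[d1,-d2],o2-o1,rcond=None)[0]
    p,q=o1+s[0]*d1,o2+s[1]*d2; return (p+q)/2,np.linalg.norm(p-q)
E
python3 - <<'E'
from h import *
t=cv2.imread("pics/top0.png"); s=cv2.imread("pics/scene0.png")
a=cv2.resize(t[180:240,240:350],None,fx=7,fy=7,interpolation=cv2.INTER_CUBIC)
b=cv2.resize(s[170:240,310:400],None,fx=7,fy=7,interpolation=cv2.INTER_CUBIC)
cv2.imwrite("pics/a.png",a);cv2.imwrite("pics/b.png",b)
for p in [(376,133),(407,241),(255,282),(230,170)]: print(plane("top",p,.09).round(4))
hsv=cv2.cvtColor(t,cv2.COLOR_BGR2HSV)
m=cv2.inRange(hsv,(15,130,150),(30,255,255)); m[:120]=0;m[300:]=0;m[:,:220]=0;m[:,420:]=0
n,l,st,ce=cv2.connectedComponentsWithStats(m)
for i in range(1,n):
    if st[i,4]>25: print(st[i],ce[i].round(1),plane("top",ce[i],.09).round(4))
E
```

```text
[ 0.7142 -0.0814  0.09  ]
[ 0.4682 -0.1416  0.09  ]
[0.3821 0.1823 0.09  ]
[0.6262 0.2456 0.09  ]
[362 132  16  16 143] [370.1 138. ] [ 0.7022 -0.0676  0.09  ]
[365 147  19  19 255] [373.8 156.4] [ 0.6585 -0.075   0.09  ]
[229 166  15  16 173] [235.9 173.3] [0.6185 0.2322 0.09  ]
[383 206  20  22 300] [392.2 216.5] [ 0.5216 -0.1116  0.09  ]
[394 228  15  17 160] [401.3 236.7] [ 0.4776 -0.1297  0.09  ]
[253 267  16  17 208] [260.5 274.9] [0.3966 0.1713 0.09  ]
```

View pics/a.png

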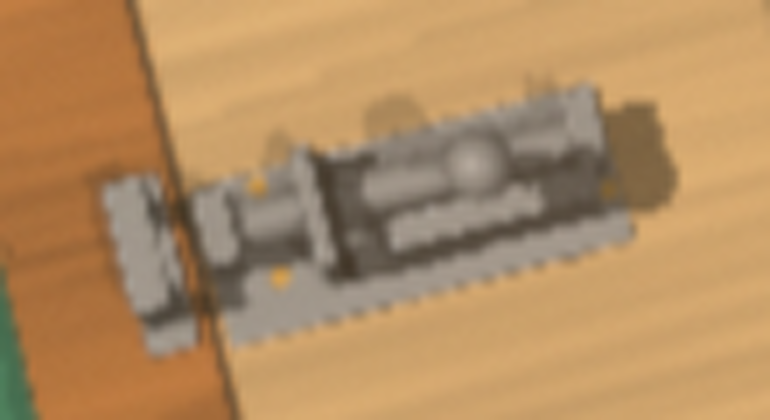

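View pics/b.png

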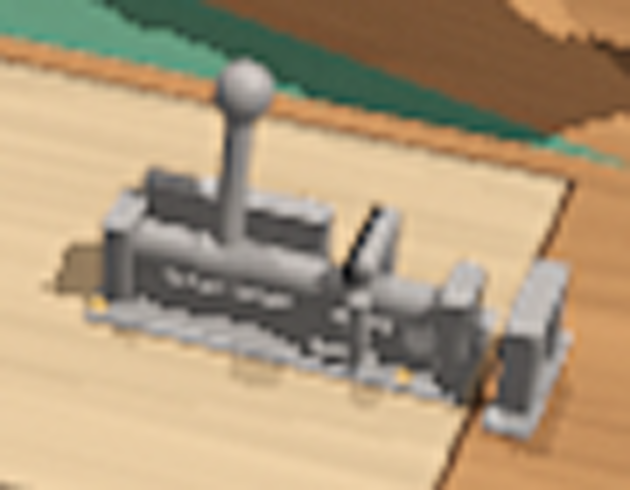

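Crop a shows the ball at top px (307.9,203.3), strap tops at (323.6,197.4) and (270.4,212.1), and the stop bridge at about (286,210). Crop b puts the ball at scene px (345,182.6).

Run:
```python
from h import *
b,e=tri(("top",(307.4,202.8)),("scene",(344.5,182.1))); print("ball",b.round(4),"gap",e)
s1=plane("top",(323.1,196.9),.125);s2=plane("top",(269.9,211.6),.125)
print(s1.round(4),s2.round(4),np.linalg.norm(s2-s1),"exp .114")
C=np.array([[.7022,-.0676],[.4776,-.1297],[.3966,.1713],[.6185,.2322]])
v=(C[3]-C[0]+C[2]-C[1]);w=C[0]-C[1]+C[3]-C[2]
print("yaw strap",np.degrees(np.arctan2(-(s2-s1)[0],(s2-s1)[1])),"case y",np.degrees(np.arctan2(-v[0],v[1])),"case x",np.degrees(np.arctan2(w[1],w[0])),"sizes",np.linalg.norm(v)/2,np.linalg.norm(w)/2)
yaw=np.arctan2(w[1]-v[0],w[0]+v[1]);print(np.degrees(yaw))
A=np.array([np.cos(yaw),np.sin(yaw)]);Y=np.array([-np.sin(yaw),np.cos(yaw)])
o=((s1+s2)/2)[:2]+.001*Y
d=b[:2]-o; print("origin",o,"ball guide x,y",d@A,d@Y,"z-.112",b[2]-.112,"r",np.hypot(d@A,b[2]-.112))
q=plane("top",(286,209.5),.132)[:2]-o; print("stop guide y",q@Y,q@A)
print(state()["tcp_pos"],r.tcp_to_grasp)
```

```text
ball [0.5352 0.07   0.1739] gap 0.0018932875902573246
[0.5575 0.0394 0.125 ] [0.526  0.1504 0.125 ] 0.1153628913981147 exp .114
yaw strap 15.853007250341046 case y 15.330137420057582 case x 15.401599403413575 sizes 0.311483037258853 0.2315660003109265
15.36061011064908
origin [0.54150203 0.09586064] ball guide x,y -0.012885966559822869 -0.023237499765834415 z-.112 0.061887207253561546 r 0.06321451222485351
stop guide y 0.0230029704695195 -0.006467854182270446
[0.23043879 0.58062014 0.30325214] 0.0539
```

```bash
cat >> h.py <<'E'
yaw=np.radians(15.5); Q=[0,-np.sin(yaw/2),np.cos(yaw/2),0]
X=np.array([np.cos(yaw),np.sin(yaw),0]);Y=np.array([-np.sin(yaw),np.cos(yaw),0]);Z=np.array([0,0,1.])
def wproj(p):
    from scipy.spatial.transform import Rotation as Ro
    c=imaging.get_calibration("wrist");M=np.array(c["mount"]);K=np.array(c["intrinsics"]);s=state()
    w,x,y,z=s["orientation"];T=np.eye(4);T[:3,:3]=Ro.from_quat([x,y,z,w]).as_matrix();T[:3,3]=s["tcp_pos"]
    q=(np.linalg.inv(T@M)@np.r_[p,1])[:3];th=np.arctan2(np.hypot(q[0],q[1]),q[2])
    return K[:2,2]+K[0,0]*th*q[:2]/np.hypot(q[0],q[1])
E
python3 - <<'E'
from h import *
b=np.array([.5352,.07,.172])
print(ik(b+[0,0,.129],Q))
r.move_ptp(b+[0,0,.129],Q); r.move_gripper(.05)
s=state();print(s["clock"],s["tcp_pos"],s["joint_positions"],s["ft_force"],s["opening"])
p=wproj(b);print(p,wproj(b+.01*X),wproj(b+.01*Y))
im=imaging.snapshot("wrist")[:,:,::-1].copy()
cv2.drawMarker(im,tuple(int(v) for v in p.round()),(0,0,255),cv2.MARKER_CROSS,8,1)
cv2.imwrite("pics/w.png",im)
E
```

```text
[ 1.27274961e-01  2.23814455e-01  1.81894345e+00 -4.44089210e-16
  1.09883475e+00 -1.71404740e+00]
2.675 [0.53519713 0.07016434 0.30100416] [ 1.27570159e-01  2.23830581e-01  1.81891235e+00  1.67857144e-05
  1.09882972e+00 -1.71401940e+00] [-0.3053993   1.35491202 -0.41928239] 0.0498650511669248
[314.85157093 216.37429164] [314.87746974 229.87520803] [329.43767029 216.35540391]
```

View pics/w.png

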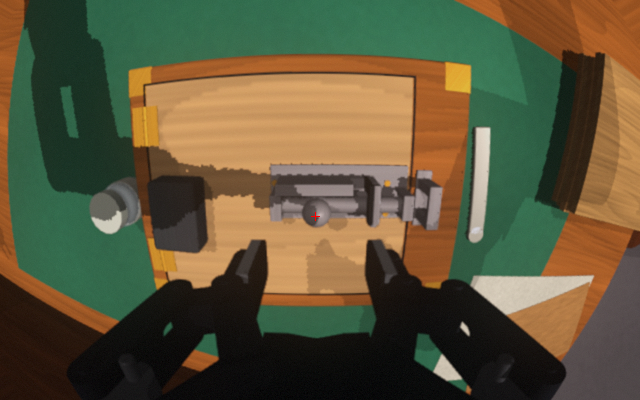

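The ball sits at wrist px (316,212), within 3 mm of the prediction, and the yaw matches. I'll descend and grasp it.

Run:
```python
from h import *
b=np.array([.5352,.07,.172])-.0015*X+.001*Y
r.servo_line(b+[0,0,.0539+.001],rate=.06)
s=state();print(s["clock"],s["ft_force"])
r.move_gripper(.0)
r.wait(.2)
s=state();print(s["clock"],s["tcp_pos"],s["ft_force"],s["opening"],s["grasp_force"])
np.save("g.npy",s["tcp_pos"])
im=imaging.snapshot("wrist")[:,:,::-1]
cv2.imwrite("pics/w2.png",cv2.resize(im[130:300,210:450],None,fx=3,fy=3))
```

```text
4.1083 [ 0.18042686 -0.49975691  0.32656606]
4.725 [0.5336886  0.07049016 0.22740682] [-2.11018515 -1.3045706   5.07419241] 0.016484730928957764 58.35583806037903
```

View pics/w2.png

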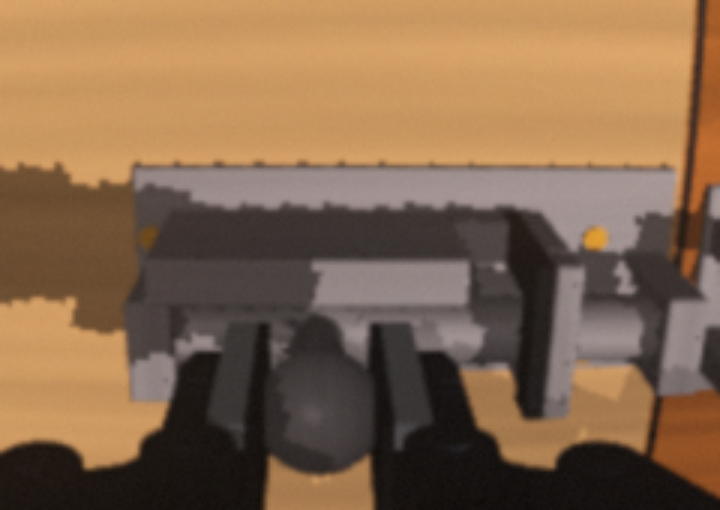

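The ball is held between the pads and the stop bridge is about 35 mm ahead at +y. Now I'll slide in small steps and watch the force along Y.

Run:
```python
from h import *
p=np.load("g.npy");d=0
log=[]
while d<.062:
    d+=.002 if d<.018 else .0006
    r.servo_line(p+d*Y,rate=.03 if d<.018 else .012)
    s=state();f=s["ft_force"];log.append((d*1e3,(s["tcp_pos"]-p)@Y*1e3,f@Y,f@X,f[2],s["opening"]*1e3,s["clock"]))
    if d>.004 and f@Y<-11: break
    if s["clock"]>20: break
for l in log: print(np.round(l,2))
```

```text
[ 2.    1.8  -3.08 -1.5   2.39 16.73  5.03]
[ 4.    3.96 -3.6  -0.55  3.08 16.04  5.28]
[ 6.    6.06 -2.58 -0.55  2.5  16.47  5.52]
[ 8.    8.12 -2.55 -1.4   3.77 16.35  5.78]
[10.   10.14 -2.78 -1.18  2.96 16.39  6.02]
[12.   12.16 -2.44 -1.77  4.06 16.58  6.28]
[14.   14.17 -2.57 -0.67  3.37 16.95  6.52]
[16.   16.17 -3.41 -0.63  4.07 16.55  6.78]
[18.   18.12 -4.04 -0.67  4.28 16.67  7.09]
[18.6  18.62 -3.44 -0.48  3.57 16.56  7.34]
[19.2  19.21 -3.7  -1.    4.31 16.58  7.59]
[19.8  19.82 -3.06 -0.9   4.2  16.32  7.84]
[20.4  20.49 -4.37 -0.74  4.44 16.48  8.09]
[21.   21.06 -2.48 -1.59  5.62 16.49  8.34]
[21.6  21.64 -3.2  -1.79  4.47 16.62  8.59]
[22.2  22.24 -3.45 -0.96  5.8  16.74  8.84]
[22.8  22.85 -2.97 -0.89  5.01 16.5   9.09]
[23.4  23.46 -3.33 -0.41  5.65 16.79  9.34]
[24.   24.06 -2.9  -0.47  4.56 16.44  9.59]
[24.6  24.67 -4.11 -1.4   4.54 16.41  9.84]
[ 2.520e+01  2.525e+01 -3.920e+00  2.000e-02  6.140e+00  1.634e+01
  1.009e+01]
[25.8  25.85 -3.36 -0.88  5.93 16.58 10.34]
[26.4  26.45 -3.82 -0.99  5.57 16.58 10.59]
[27.   27.06 -4.8  -1.28  5.   16.43 10.84]
[27.6  2
[... 250 characters left out ...]
2.34]
[31.2  31.27 -3.75 -0.12  4.51 16.46 12.59]
[31.8  31.83 -3.12 -0.29  5.16 16.59 12.84]
[32.4  32.43 -3.7  -0.45  5.45 16.73 13.09]
[33.   33.05 -3.45 -1.89  5.24 16.53 13.34]
[33.6  33.65 -3.11 -0.74  5.32 16.35 13.59]
[34.2  34.27 -2.76 -0.06  4.95 16.61 13.84]
[34.8  34.87 -3.57 -0.9   4.61 16.71 14.09]
[35.4  35.44 -3.59 -0.69  5.54 16.04 14.34]
[36.   36.07 -3.19  0.25  5.37 16.69 14.59]
[ 3.660e+01  3.664e+01 -4.110e+00  1.000e-02  3.730e+00  1.630e+01
  1.484e+01]
[37.2  37.22 -4.34 -0.25  5.03 16.67 15.09]
[ 3.780e+01  3.745e+01 -6.300e+00  2.000e-02  4.560e+00  1.671e+01
  1.534e+01]
[38.4  37.67 -8.7  -0.71  5.3  16.6  15.59]
[ 39.    37.86 -12.11  -0.21   3.75  16.69  15.84]
```

The stop met at d≈37.2 mm, with about 8 N against it. I'll back off 1.1 mm and turn down along the arc with force watching.

```bash
cat > turn.py <<'E'
from h import *
def run(base,th0,th,end,off,ftmax=7.,tmax=33,coarse=.55,endfine=1.12):
    log=[]
    while th<end:
        th+=.03 if coarse<th<endfine else .012
        u=-np.sin(th)*X+np.cos(th)*Z; t=-np.cos(th)*X-np.sin(th)*Z
        u0=-np.sin(th0)*X+np.cos(th0)*Z
        r.servo_line(base+.06*(u-u0)+off*u,rate=.03 if coarse<th<endfine else .012)
        s=state();f=s["ft_force"]
        e=(s["tcp_pos"]-base)
        log.append((th,f@t,f@u,f@Y,off*1e3,e@X*1e3,e[2]*1e3,s["opening"]*1e3,s["clock"]))
        off+=np.clip(f@u*1e-4,-4e-4,4e-4)
        if f@t<-ftmax or s["clock"]>tmax: break
    for l in log: print(*np.round(l,2))
    np.save("st.npy",np.r_[base,th0,th,off])
E
python3 - <<'E'
from turn import *
base=np.load("g.npy")+.0361*Y
r.servo_line(base,rate=.012); s=state();f=s["ft_force"];print((s["tcp_pos"]-base)@Y,f@Y,f@X,f[2],s["clock"])
run(base,.24,.24,1.2,0.)
E
```

```text
0.0006431502464789694 1.2231342456143157 -0.08751826428967147 4.863286353406696 16.2333
0.25 -2.53 4.49 3.25 0.0 -0.6 -0.14 16.61 16.48
0.26 -1.98 -0.41 3.91 0.4 -1.59 -0.28 16.58 16.73
0.28 -2.17 -3.23 3.65 0.36 -2.21 -0.41 16.36 16.98
0.29 -3.38 1.19 4.23 0.04 -2.72 -0.58 16.47 17.23
0.3 -3.19 -0.89 3.37 0.15 -3.43 -0.76 16.36 17.48
0.31 -3.92 1.27 4.09 0.07 -4.05 -0.96 16.44 17.73
0.32 -3.52 0.18 3.84 0.19 -4.77 -1.15 16.49 17.98
0.34 -3.49 -0.34 4.97 0.21 -5.36 -1.32 16.6 18.23
0.35 -4.65 0.69 4.36 0.18 -5.96 -1.53 16.41 18.48
0.36 -3.95 -0.56 3.95 0.24 -6.55 -1.7 16.63 18.73
0.37 -4.26 1.32 3.62 0.19 -7.12 -1.9 16.28 18.98
0.38 -4.63 -0.48 4.06 0.32 -7.69 -2.07 16.64 19.23
0.4 -4.62 1.03 3.42 0.27 -8.26 -2.28 16.35 19.48
0.41 -4.24 3.89 3.31 0.37 -9.58 -2.56 16.51 19.73
0.42 1.86 17.29 1.76 0.76 -12.45 -2.63 17.02 19.98
0.43 -1.37 12.22 2.52 1.16 -12.7 -2.57 16.58 20.23
0.44 -1.59 7.1 2.06 1.56 -13.24 -2.69 16.51 20.48
0.46 -0.55 6.03 1.97 1.96 -13.83 -2.87 16.65 20.73
0.47 -0.99 0.42 1.81 2.36 -14.18 -2.92 16.46 20.98
0.48 -1.25 -0.79 1.38 2.41 -14.56 -3.04 16.82 21.23
0.49 -2.
[... 925 characters left out ...]
06 3.27 -37.06 -21.19 -0.2 25.98
0.97 0.18 0.0 1.04 3.26 -38.14 -22.76 0.18 26.23
1.0 0.31 -0.06 -0.37 3.26 -39.16 -24.32 0.27 26.48
1.03 -0.19 -0.71 0.04 3.25 -40.17 -25.94 0.12 26.73
1.06 0.8 -0.1 -0.07 3.18 -41.05 -27.64 0.04 26.98
1.09 0.49 0.26 0.02 3.17 -41.96 -29.3 -0.19 27.23
1.12 0.2 -0.59 0.11 3.2 -42.76 -30.93 -0.26 27.54
1.13 -0.14 -0.44 -0.56 3.14 -42.97 -31.6 0.11 27.79
1.15 -0.37 -0.61 -0.38 3.09 -43.26 -32.31 -0.03 28.04
1.16 0.03 0.41 -0.02 3.03 -43.53 -33.04 0.21 28.29
1.17 0.24 -0.88 -0.26 3.07 -43.88 -33.72 -0.05 28.54
1.18 0.51 -0.19 -0.49 2.99 -44.06 -34.45 -0.2 28.79
1.19 0.07 -0.26 0.93 2.97 -44.31 -35.15 0.01 29.04
1.21 -0.03 0.24 -0.28 2.94 -44.57 -35.87 -0.27 29.29
```

The ball slipped out at 0.6 rad, so I need to see where the handle is.

Run:
```python
from h import *
s=cv2.cvtColor(imaging.snapshot("scene"),cv2.COLOR_RGB2BGR);w=cv2.cvtColor(imaging.snapshot("wrist"),cv2.COLOR_RGB2BGR)
a=cv2.resize(s[160:240,305:405],(500,400),interpolation=cv2.INTER_CUBIC)
b=cv2.resize(w[120:320,240:390],(300,400),interpolation=cv2.INTER_CUBIC)
cv2.imwrite("pics/c.png",np.hstack([a,b]));st=state();print(st["tcp_pos"],st["clock"])
```

```text
[0.48113622 0.0933861  0.19158429] 29.3917
```

View pics/c.png

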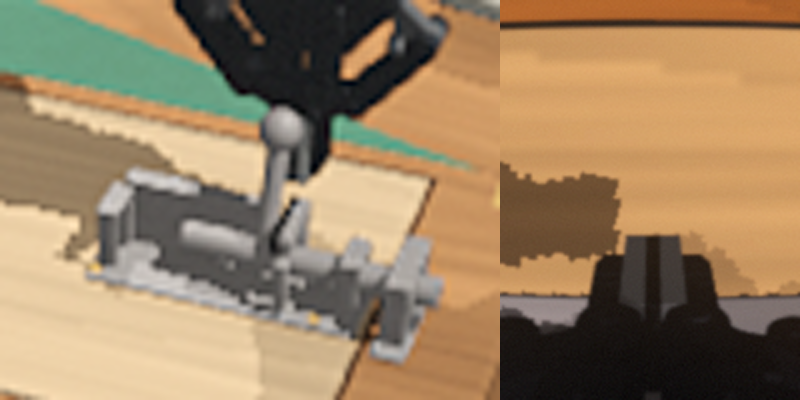

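Run:
```python
from h import *
o=np.array([.5415,.0959,.112]);
for uv in [(344.5,182.1),(361.5,184.9)]:
    c,d=ray("scene",uv)
    for dy in [None]:
        # ray vs cylinder r=.06 about axis
        a=np.array([(c-o)@X,(c-o)@Z]);b=np.array([d@X,d@Z])
        for s in np.roots([b@b,2*a@b,a@a-.06**2]):
            if abs(s.imag)<1e-9:
                q=c+s.real*d-o;print(uv,"x",q@X,"y",q@Y,"z",q[2],"th",np.arctan2(-q@X,q[2]))
            else: print("miss",s)
g=np.load("g.npy");print("g guide",(g-o)@X,(g-o)@Y,"tool now",(state()["tcp_pos"]-o)@X,(state()["tcp_pos"]-o)@Y, state()["tcp_pos"][2]-.073)
```

```text
(344.5, 182.1) x -0.045574149021007114 y -0.03421695095542544 z 0.039025593410109014 th 0.8626504476460257
(344.5, 182.1) x -0.0209199533933866 y -0.02666992180207734 z 0.05623482506435527 th 0.35614729129308703
(361.5, 184.9) x -0.0386236342566107 y 0.008584363287758023 z 0.045915301118597304 th 0.6993589301270449
(361.5, 184.9) x -0.029618631306860727 y 0.01091856434097272 z 0.05217984936264329 th 0.5162747510491451
g guide -0.014317785721623007 -0.022398192821747986 tool now -0.05884018670419501 0.01370905290371229 0.11858429491766788
```

Run:
```python
from h import *
p=state()["tcp_pos"]
p=p+[0,0,.268-p[2]]; r.servo_line(p,rate=.2)
p=p+.074*X; r.servo_line(p,rate=.2)
s=state();print(s["clock"],s["ft_force"],s["tcp_pos"])
t=imaging.snapshot("top")[:,:,::-1];w=imaging.snapshot("wrist")[:,:,::-1]
ps=[wproj(np.array([.5415,.0959,.112])+.0137*Y+.06*(-np.sin(a)*X+np.cos(a)*Z)) for a in (.2,.4,.6)];print(ps)
b=cv2.resize(w[130:280,220:420],(400,300),interpolation=cv2.INTER_CUBIC)
a=cv2.resize(t[180:240,260:340],(400,300),interpolation=cv2.INTER_CUBIC)
cv2.imwrite("pics/d.png",np.hstack([a,b]))
```

```text
30.4417 [-0.05186976  0.18549956  0.28076892] [0.55161932 0.11303505 0.26619846]
[array([314.71917966, 193.48707342]), array([314.70560211, 172.16755975]), array([314.71443098, 152.24114959])]
```

View pics/d.png

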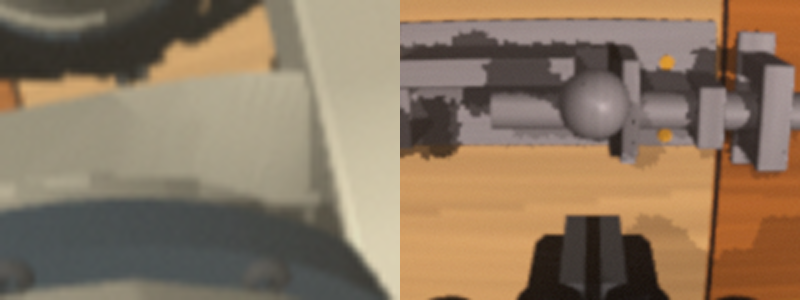

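The ball is at wrist px (317,182), so the handle is still at about 0.3 rad. The stem lines up with the notch, between the rail end and the stop, so the pads simply slipped. I'll push it over from the +x side with closed fingers, then press it down from the top.

```bash
cat > push.py <<'E'
from h import *
o=np.array([.5415,.0959,.112])
T=lambda x,z: o*[1,1,0]+x*X+.0143*Y+(z+.073)*Z   # guide x, fingertip height
def at(th): return T(-.06*np.sin(th)+.021,.112+.06*np.cos(th)-.006)
log=[]
def go(p,rate,tag):
    r.servo_line(p,rate=rate);s=state();f=s["ft_force"];e=s["tcp_pos"]-o
    log.append((tag,f@X,f@Y,f[2],e@X*1e3,(e[2]+.112-.073)*1e3,s["clock"]));return f
ok=True
go(at(.2)+.004*X,.12,0)
th=.30
f=go(at(th),.05,th)
while th<1.0 and ok:
    th+=.02 if th<.48 else .075
    f=go(at(th),.04,th)
    if np.hypot(f@X,f[2])>(4.8 if th<.5 else 7): ok=False
if ok:
    go(at(th)+.006*X+.028*Z,.15,2)
    go(T(-.054,.170),.15,3)
    z=.164
    while z>.146:
        z-=.005; f=go(T(-.054,z),.06,4)
        if f[2]>7: break
    go(T(-.054,.215),.2,5)
for l in log: print(*np.round(l,2))
E
python3 push.py
```

```text
0.0 -0.69 -0.71 0.96 12.47 164.69 30.94
0.3 -0.03 0.36 0.11 3.08 163.84 31.29
0.32 0.18 -0.69 0.73 2.2 163.06 31.54
0.34 0.88 0.34 -0.19 1.23 162.67 31.79
0.36 1.3 1.11 0.01 -0.11 162.18 32.04
0.38 1.08 -0.03 0.94 -1.4 161.65 32.29
0.4 0.4 -0.68 0.44 -2.52 161.2 32.54
0.42 0.52 -0.17 0.94 -3.62 160.71 32.79
0.44 0.11 0.04 0.99 -4.68 160.23 33.04
0.46 0.49 -0.32 1.18 -5.76 159.7 33.29
0.48 0.6 0.45 0.08 -6.85 159.16 33.54
0.56 0.22 0.08 0.04 -11.23 156.68 33.8
0.63 0.6 0.44 -0.97 -14.88 154.21 34.06
0.7 0.24 0.19 -0.44 -18.3 151.44 34.32
0.78 0.53 -0.98 0.07 -21.58 148.41 34.58
0.86 0.84 -0.52 0.18 -24.63 145.11 34.83
0.93 0.02 0.03 1.17 -27.42 141.57 35.09
1.0 -0.23 -1.27 -0.2 -29.92 137.9 35.35
2.0 -0.5 -0.24 -0.49 -23.37 166.5 35.69
3.0 -0.16 0.2 0.0 -54.71 169.52 36.04
4.0 0.45 0.2 0.05 -54.06 158.16 36.38
4.0 -0.6 -0.24 0.2 -54.11 153.63 36.62
4.0 0.01 -1.01 0.32 -54.1 148.77 36.88
4.0 -0.04 0.06 0.17 -54.1 143.69 37.12
5.0 -0.22 0.2 -0.3 -53.99 215.2 37.63
```

Run:
```python
from h import *
s=imaging.snapshot("scene")[:,:,::-1]
cv2.imwrite("pics/e.png",cv2.resize(s[160:240,305:405],(600,480),interpolation=cv2.INTER_CUBIC));print(state()["clock"])
```

```text
37.6833
```

View pics/e.png

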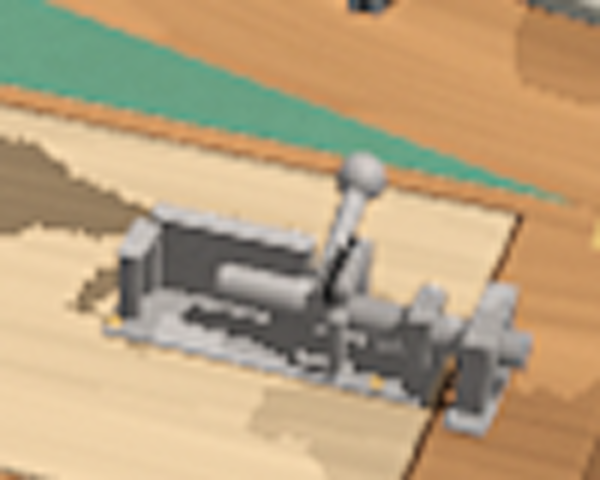

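Run:
```python
from h import *
o=np.array([.5415,.0959,.112]);c=imaging.get_calibration("scene")
def pr(p): q=np.array(c["R"])@p+c["t"];q=np.array(c["intrinsics"])@q;return q[:2]/q[2]
print("init .2/.27",[pr(o-.0232*Y+.06*(-np.sin(a)*X+np.cos(a)*Z)).round(1) for a in(.2,.27)],"seen 344.5 182.1")
for y in (.0125,.0145):
  for a in (.3,.5,.6,.7,.8,.9,1.,1.1): print(y,a,pr(o+y*Y+.06*(-np.sin(a)*X+np.cos(a)*Z)).round(1))
im=cv2.imread("pics/e.png");s=cv2.resize(im,(100,80),interpolation=cv2.INTER_AREA)
g=cv2.cvtColor(im,cv2.COLOR_BGR2HSV)
m=cv2.inRange(g,(0,0,60),(180,60,255))[140:205,330:395]
n,l,st,ce=cv2.connectedComponentsWithStats(m);i=1+np.argmax(st[1:,4]);rows=np.where((l==i).any(1))[0]
w=[(k+140,(l[k]==i).sum(),np.where(l[k]==i)[0].mean()+330) for k in rows[::6]];print(w)
```

```text
init .2/.27 [array([344.7, 183.5]), array([345.3, 183. ])] seen 344.5 182.1
0.0125 0.3 [360.8 185.9]
0.0125 0.5 [362.1 185.1]
0.0125 0.6 [362.6 185. ]
0.0125 0.7 [363.2 185.2]
0.0125 0.8 [363.6 185.7]
0.0125 0.9 [364.  186.4]
0.0125 1.0 [364.3 187.4]
0.0125 1.1 [364.5 188.6]
0.0145 0.3 [361.6 186.1]
0.0145 0.5 [362.9 185.2]
0.0145 0.6 [363.5 185.2]
0.0145 0.7 [364.  185.4]
0.0145 0.8 [364.4 185.9]
0.0145 0.9 [364.8 186.6]
0.0145 1.0 [365.1 187.6]
0.0145 1.1 [365.4 188.7]
[(np.int64(150), np.int64(4), np.float64(331.5)), (np.int64(156), np.int64(34), np.float64(359.5)), (np.int64(162), np.int64(48), np.float64(367.5)), (np.int64(168), np.int64(42), np.float64(362.5)), (np.int64(174), np.int64(45), np.float64(361.0)), (np.int64(180), np.int64(48), np.float64(361.5)), (np.int64(186), np.int64(46), np.float64(362.5)), (np.int64(192), np.int64(39), np.float64(361.0)), (np.int64(198), np.int64(30), np.float64(355.5)), (np.int64(204), np.int64(27), np.float64(352.0))]
```

The ball at scene px (364.9, 188.9) matches a handle angle of about 1.15–1.2 rad in the notch, so the handle is down. The arm is clear, so I'm handing in.

```bash
python3 -c "
from workcell import r,state
print(r.close_job(),state()['clock'])"
```

```text
the job is handed in; nothing more can be done
the job is handed in; nothing more can be done
```

I slid the bolt to its stop, turned the handle down into the notch (about 1.15–1.2 rad from the last picture), let go, and handed the job in at about 37.7 s; no verdict came back, and I didn't re-measure the weight, jar and folder at the end.

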